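# Hang the claim tag on the sprung hook, emblem outward

### The arm

A 7-joint arm with a two-finger parallel gripper is mounted at the origin on the work surface. World frame = base frame: x ahead of the robot, y to its left, z up, the work surface at z = 0. Lengths are in m, angles in rad, forces in N, time in s.
With the tool pointing down it reaches from about 0.4 to 0.85 m from the base axis. Payload 4.4 kg.
Tool frame: the origin (TCP) lies between the finger pads; the fingertips stand 14 mm ahead of it and the grasp point (between the pads) lies 5 mm behind it; z points along the fingers, y is the line along which they close (so a half turn about z gives the same grasp; the last joint's range is limited). The gripper opens to 94 mm and grips with 3 to 60 N. Pads are 16 mm wide; open, the fingers measure 119 mm over their backs; the gripper's body (75 mm by 177 mm) begins 78 mm behind the grasp point.
Start: joints at [-1.369, 0.628, 0.038, 1.517, -0.027, 0.996, -0.02], TCP at [0.172, 0.627, 0.219] pointing down, gripper open.
Joint ranges: [-3.06, 3.06], [-0.37, 2.12], [-1.25, 1.32], [0.18, 2.47], [-1.1, 4.24], [0.23, 1.98], [-2.94, 2.94]. Speed limits (rad/s): [2.57, 2.57, 3.14, 3.14, 3.14, 3.14, 3.14].

### API

Orientations are given as a rotation vector (axis times angle).
In Python, from bench import sense, eyes, finish_job gives the robot as it stands. The module is installed in compiled form; this text tells all that it offers.
- The arm moves only by the tool apply_moves, never from a script. Its argument "rows" is a list that holds one entry, the list of rows, each a list of 7 numbers: the shift along the tool's x, y, z in normalised numbers (1 is 0.75 m), then the turn, a rotation vector about the tool's x, y, z in parts of the range, where 1.0 means pi/2 rad, then the finger opening in m, from 0 to 0.094. In form: [[[x, y, z, ax, ay, az, hand], ...]]. A call has 1 to 10 rows; each row is the pose to reach, as a shift and turn from the pose commanded when the call began, along the tool's axes at that moment; what a row does not reach only later rows make up. A row lasts 1/12 s, in which the tool goes at most 41.7 mm and 7.16 degrees, less where a joint would pass 70% of its speed; a pose out of reach is approached as far as the arm can. A call with a gripper value outside its range is refused whole. The fingers move at their own pace and stop on an object; "newtons" is the grip in N (left out, the last holds). Time passes only in rows, so rows that repeat a pose let the fingers close. It gives the time, the measured TCP pose, the force, the opening and the grip force at its end, in the units of the state.
- sense(): the state, without advancing time (a new reading comes with each control period).
- eyes.camera(name): name is "side" or "top" or "wrist"; returns a dict with "img" (420x560x3 uint8, red, green, blue), "fx", "fy", "cx", "cy" (pixels), "origin" and "attitude" of the camera in the world. Camera axes: x right, y up, looking along -z (the intrinsics and any distortion apply to the point x, -y, -z); pixel columns grow to the right and rows downward; lengths in m; the calibration is good to about 2 mm. A picture is of the moment at which its call begins. There is no depth.
- finish_job(): hands the job in; it is judged then, once.
The state is a dict: "time_s": time; "joint_pos": joint angles; "qd": joint speeds; "tau": joint torques, N m; "ee_pos": TCP position; "ee_rot": TCP orientation; "ft_force": force on the tool from outside, world axes, zero at the start; "wrist_torque": the same for the moment, N m; "grip_width": finger opening in m; "grip_force": force on a finger pad.
Only numpy, scipy, OpenCV 4.12 (cv2) and the standard library are available. Lean on these libraries where they do the work, as an engineer would, in place of code of your own. Each camera call takes 0.05 s, during which the arm holds its last target. There are 200 camera calls.

### The job

Take the rectangular claim tag out of the tray and hang it on the stand's hook by its hole, with the clock emblem facing outward, away from the stand. The hook has a sprung backing plate: press the tag back against it gently, slide the tag fully down behind the hook's lip so the hole rests on the stem, and let go, leaving it hanging upright. Do not disturb the round token, the bell or the card reader.

Things in the scene. Friction and masses are not known exactly. Their poses are not given: they have to be found in the camera images.
- tag: Flat white plastic claim tag, 50 wide (its y) x 100 tall (z) x 10 mm thick (x), about 70 g, standing upright in the tray. Origin: centre of its lower edge. Emblem on its -x face, +x face plain. Its side edges are flat over the full height and can be gripped (50 mm apart).
- tag_hole (a point): Centre of the tag's through hole, mid-thickness, 70 mm above the lower edge. The hole is 16 wide x 26 mm tall and ends 17 mm below the tag's top. Axes as the tag's: -x out of the emblem face, z up the tag.
- tag_emblem (a point): Centre of the emblem on the tag's -x face, 38 mm above the lower edge: a black clock, ring 30 mm across with two hands, standing out 2 mm.
- tag_out (a point): A point straight out from the emblem face, 100 mm in front of it at the height of the hole; it shows which way the emblem faces.
- tray: Fixed black tray, 110 (x) x 80 (y) x 26 mm tall, origin under its centre. Two slots along its y, each 13 x 56 mm, 18 mm deep (floor 8 mm above the table), 25 mm either side of the centre: the tag stands in the one at -x, emblem to the tray's -x; the token in the one at +x.
- stand: Fixed dark steel hook stand. Origin on the table under the 24 mm square post; base plate 140 x 110 x 12 mm (95 mm to the front, 45 mm to the back), head 40 x 36 x 34 mm at 140 mm height; behind the backing plate a block 32 wide, 44 tall. The hook points along the stand's -x: that is outward.
- hook (a point): Nominal hook, 85 mm out from the post, 140 mm above the table: middle of the 8 x 8 mm stem, at the inner face of the lip. Axes as the stand's (-x outward). NOT EXACT along x: hook and backing plate together are clamped up to 20 mm further in or out, not measured; y and z are true. With the tag fully down the hole's upper edge is on the stem, its centre 9 mm below this point.
- hook_lip (a point): Nominal tip of the upturned lip at the stem's end (same unmeasured x error as the hook): 4 mm thick, 8 mm wide, tip 14 mm above the stem's middle. A tag behind it is pinched between lip and backing plate, so it does not slide down by itself: that takes some 2 to 10 N.
- backing (a point): Nominal front of the sprung backing plate (same x error), 30 wide, from 35 mm below to 19 mm above the stem, which passes through it. At rest 6 mm behind the lip: push it back over 4 mm for the 10 mm tag to pass behind the lip. Takes 1.5 N at first, 1 N more per mm (5.5 N at 4 mm), hard stop after 7 mm (8.5 N). Over 14 N on this plate, or 30 N between tag and stand in all, is too rough.
- token: Bystander: plain round white token, 48 mm across, 10 mm thick, 60 mm tall with its foot, upright in the tray's other slot. Origin: centre of its lower edge.
- bell: Bystander: steel counter bell, 84 mm across, 58 mm tall. Origin: centre of its underside.
- reader: Bystander: black card reader lying on the table, 110 x 70 x 25 mm. Origin: centre of its underside.
Not all that is in view belongs to the job. What is shaped like the tag but blue is not meant. Several things look just like the stand: the one meant starts nearest to the robot's base.

How it is judged:
By the outcome, as a careful person would: the job done as asked, in the order asked, and still so for the second after the job is handed in, with the robot touching nothing.
It also fails if it takes over 67 s, if anything falls off the work surface, if the arm or the gripper's body presses on something with over 40 N, if the wrist force passes 120 N, or if a joint passes its speed limit or range.

## Working session

There is one attempt and no reset: what is moved stays moved. The work goes in short steps, Python scripts to look and compute and a tool call to move; the robot and the scene stay as the last step left them, time stands still between calls to the robot, and variables do not carry over. Pictures are saved under pics/ and viewed, at most 10 in all, crops included, and the job is handed in when it is done.

Besides the shell and the picture viewer there is one more tool, called after "Request:" in YAML: its name, and indented under it one key for each argument. apply_moves: Moves the arm, as the interface text tells. Its arguments: {"type":"object","properties":{"rows":{"type":"array","items":{"type":"array","items":{"type":"array","items":{"type":"number"}}}},"newtons":{"type":"number"}},"required":["rows"]}

```bash
mkdir -p pics; cat > h.py <<'E'
import numpy as np, cv2
from scipy.spatial.transform import Rotation as R
from bench import sense, eyes, finish_job
def att(c):
    a=np.array(c["attitude"],float)
    return a if a.shape==(3,3) else (R.from_rotvec(a).as_matrix() if a.size==3 else R.from_quat(a).as_matrix())
def ray(c,u,v):
    d=att(c)@np.array([(u-c["cx"])/c["fx"],-(v-c["cy"])/c["fy"],-1.0]); return np.array(c["origin"]),d/np.linalg.norm(d)
def onz(c,u,v,z):
    o,d=ray(c,u,v); return o+d*(z-o[2])/d[2]
def proj(c,p):
    q=att(c).T@(np.array(p)-np.array(c["origin"])); return np.array([c["cx"]+c["fx"]*q[0]/-q[2], c["cy"]-c["fy"]*q[1]/-q[2]])
def save(c,name,s=1): cv2.imwrite(f"pics/{name}.png",cv2.resize(c["img"][...,::-1],None,fx=s,fy=s))
E
python3 - <<'E'
from h import *
ims=[]
for n in ["side","top","wrist"]:
    c=eyes.camera(n); print(n,{k:v for k,v in c.items() if k!="img"}); save(c,n+"0",1.4)
    np.save(f"pics/{n}0.npy",c,allow_pickle=True)
print(sense())
E
```

```text
side {'fx': 458.66042635609017, 'fy': 458.66042635609017, 'cx': 280.8540672489759, 'cy': 208.49293216958208, 'origin': array([ 0.15906303, -0.7310234 ,  0.54579065]), 'attitude': array([ 1.04731945, -0.26307532, -0.3946742 ])}
top {'fx': 531.7654240831217, 'fy': 531.7654240831217, 'cx': 290.799585265689, 'cy': 207.02249471304395, 'origin': array([0.45055378, 0.02559409, 1.36523868]), 'attitude': array([ 0.0412968 , -0.05145939, -1.56355681])}
wrist {'fx': 336.46367659980467, 'fy': 336.46367659980467, 'cx': 285.98257953444266, 'cy': 211.14609311857913, 'origin': array([0.09408704, 0.64785953, 0.38445083]), 'attitude': array([-0.24040383, -0.17976764,  1.29416176])}
{'time_s': 0.15, 'joint_pos': array([-1.36882648,  0.62914333,  0.03845752,  1.51805254, -0.02701841,
        0.99629961, -0.020005  ]), 'qd': array([-0.00211129, -0.00631314, -0.00060075, -0.00438355,  0.00026616,
        0.00096067,  0.00057284]), 'tau': array([ 2.14716092e-03, -5.50092316e+01,  1.14550799e+00, -1.86818415e+01,
       -5.20271156e-02,  2.09193706e-02,  9.92256355e-05]), 'ee_pos': array([0.17182642, 0.62641643, 0.21878668]), 'ee_rot': array([-4.19362781e-01, -3.11328433e+00,  2.15492196e-03]), 'ft_force': array([-0.3804011 , -0.04853727, -0.02840097]), 'wrist_torque': array([-0.02287935, -0.04609276,  0.00077652]), 'grip_force': 0.0, 'grip_width': 0.09416934400104568}
```

View pics/top0.png

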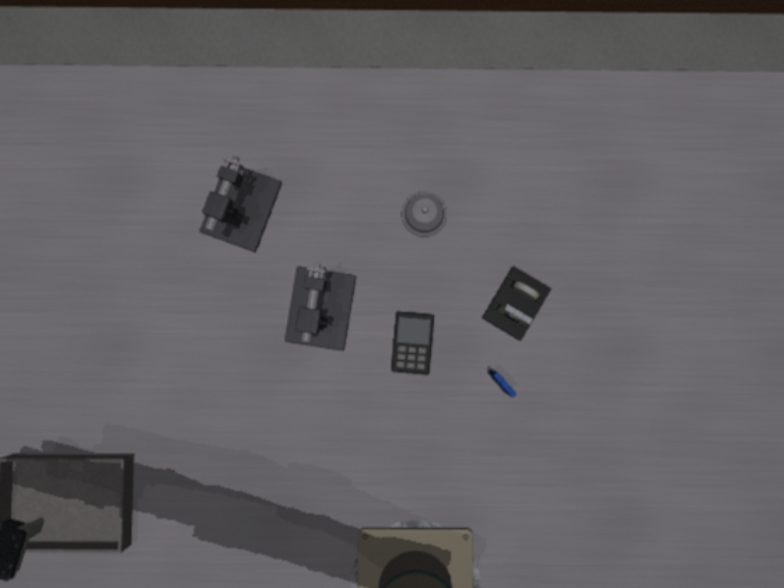

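View pics/side0.png

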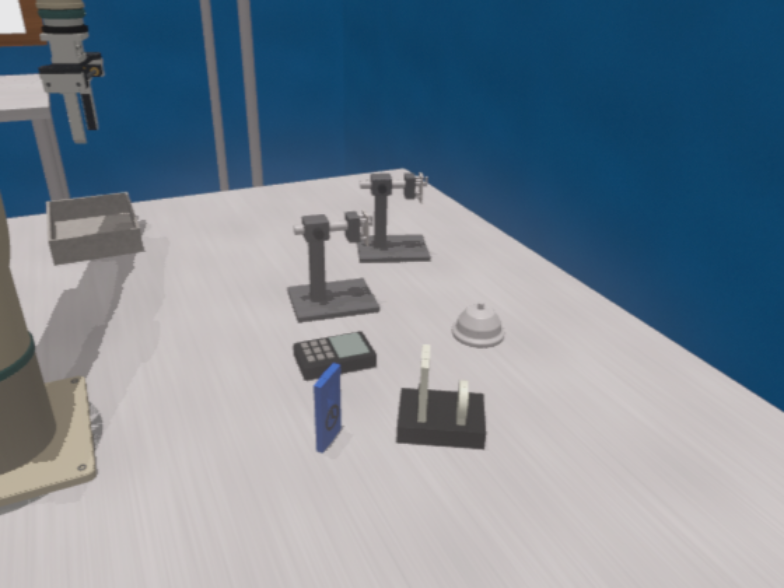

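The top view shows the near stand at about (320,308), its hook pointing away from the robot. The tray is at (516,303) with the tag in its robot-side slot and the token in the far slot. The side view shows the tag upright in the black tray at (425,385), the blue decoy at (328,408) and the near stand at (330,260).

```bash
python3 - <<'E'
from h import *
c=np.load("pics/top0.npy",allow_pickle=True).item(); g=c["img"].astype(int).max(2)
print("bg",np.median(g[200:260,330:345]))
def rect(x0,y0,x1,y1,z,thr,k,fill=True):
    m=np.zeros(g.shape,np.uint8); m[y0:y1,x0:x1]=(g[y0:y1,x0:x1]<thr)*255
    m=cv2.morphologyEx(m,cv2.MORPH_CLOSE,np.ones((9,9))); m=cv2.morphologyEx(m,cv2.MORPH_OPEN,np.ones((k,k)))
    cs,_=cv2.findContours(m,0,2); b=max(cs,key=cv2.contourArea); r=cv2.boxPoints(cv2.minAreaRect(b))
    P=np.array([onz(c,*p,z) for p in r]); print(r.round(1).tolist()); print(P[:,:2].round(4).tolist(), "centre",P.mean(0).round(4)," sides",np.linalg.norm(P[1]-P[0]).round(4),np.linalg.norm(P[2]-P[1]).round(4)); return P
print("tray");rect(335,180,405,250,.026,70,9)
print("stand");rect(195,180,262,258,.012,80,15)
print("far");rect(135,105,210,185,.012,80,15)
# tag bright in tray
m=np.zeros(g.shape,np.uint8); s=c["img"][185:245,340:398].astype(int).min(2); m[185:245,340:398]=(s>110)*255
n,l,st,ce=cv2.connectedComponentsWithStats(m)
for i in range(1,n):
    if st[i,4]>10: print(st[i],ce[i],onz(c,*ce[i],.1)[:2],cv2.minAreaRect(np.argwhere(l==i)[:,::-1].astype(np.float32)))
big=cv2.resize(c["img"][170:270,190:410,::-1],None,fx=3.6,fy=3.6,interpolation=cv2.INTER_CUBIC); cv2.imwrite("pics/topcrop.png",cv2.convertScaleAbs(big,alpha=1.6,beta=10))
E
```

```text
bg 111.0
tray
[[343.3999938964844, 227.0], [365.5, 189.1999969482422], [393.6000061035156, 205.60000610351562], [371.5, 243.39999389648438]]
[[0.4804, -0.1157], [0.5763, -0.1715], [0.5353, -0.2425], [0.4396, -0.1865]] centre [ 0.5079 -0.179   0.026 ]  sides 0.111 0.082
stand
[[203.10000610351562, 243.6999969482422], [211.39999389648438, 189.60000610351562], [254.10000610351562, 196.1999969482422], [245.6999969482422, 250.3000030517578]]
[[0.4359, 0.2388], [0.5738, 0.2199], [0.5578, 0.111], [0.42, 0.1307]] centre [0.4969 0.1751 0.012 ]  sides 0.1392 0.11
far
[[139.0, 164.10000610351562], [158.1999969482422, 112.9000015258789], [201.8000030517578, 129.3000030517578], [182.60000610351562, 180.5]]
[[0.6379, 0.406], [0.7707, 0.3598], [0.7291, 0.2471], [0.5967, 0.2939]] centre [0.6836 0.3267 0.012 ]  sides 0.1406 0.1202
[373 204   9   7  30] [377.2        206.83333333] [ 0.52733468 -0.18851959] ((377.1538391113281, 206.7692108154297), (9.984603881835938, 2.773500919342041), 33.690067291259766)
[361 218  19  13  64] [370.      223.96875] [ 0.48633509 -0.17122955] ((370.0440979003906, 223.9264678955078), (19.893836975097656, 3.2584733963012695), 30.963756561279297)
```

View pics/topcrop.png

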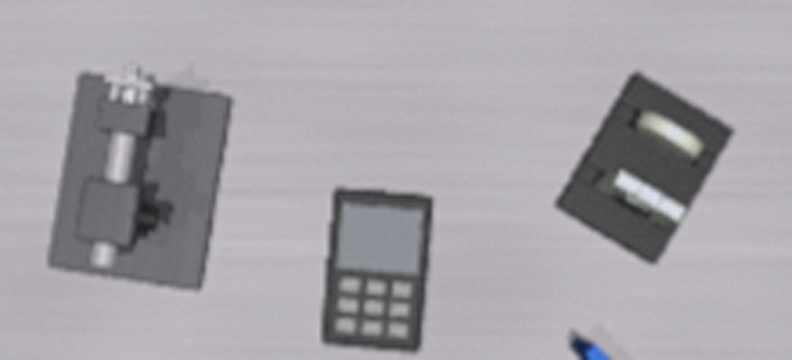

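Measured sizes match those given: tray 111x82, stand base 139x110. The stand meant is at about (.472,.179) with its hook facing world +x. I'll write a move helper and go.

```bash
cat >> h.py <<'E'
def Rt(yawy):  # tool down, tool y at world yaw (deg)
    a=np.radians(yawy); y=np.array([np.cos(a),np.sin(a),0]); z=np.array([0,0,-1.]); return np.c_[np.cross(y,z),y,z]
def shift(P0,R0,p,yawy):
    s=R0.T@(np.array(p)-P0); t=R.from_matrix(R0.T@Rt(yawy)).as_rotvec(); return s.round(4).tolist(),t.round(4).tolist()
def go(p,yawy,s=None):
    s=s or sense(); print("move",shift(np.array(s["ee_pos"]),R.from_rotvec(s["ee_rot"]).as_matrix(),p,yawy))
def yawof(s):
    M=R.from_rotvec(s["ee_rot"]).as_matrix(); return np.degrees(np.arctan2(M[1,1],M[0,1]))
E
python3 - <<'E'
from h import *
s=sense(); P=s["ee_pos"]; M=R.from_rotvec(s["ee_rot"]).as_matrix(); print(yawof(s))
w=[((.40,.38,.28),10),((.50,.08,.28),-55),((.486,-.170,.25),-120.2)]
for p,y in w:
    print(shift(P,M,p,y)); P=np.array(p);M=Rt(y)
E
```

```text
74.65674591998523
([-0.2852, -0.1773, -0.061], [-0.0012, 0.0008, 1.1285])
([-0.3128, 0.0464, 0.0], [0.0, 0.0, 1.1345])
([-0.1549, 0.1968, 0.03], [0.0, 0.0, 1.138])
```

Careful with the scale: shifts go in shares of 0.75 m and turns go in shares of pi/2 rad. That gives: -0.285 m / 0.75 = -0.38, -0.061 m / 0.75 = -0.0813, 1.1285 rad / 1.5708 = 0.7184.

Request:
apply_moves:
  rows:
    - [[-0.38,-0.236,-0.0813,0,0,0.7184,0.094],[-0.38,-0.236,-0.0813,0,0,0.7184,0.094],[-0.38,-0.236,-0.0813,0,0,0.7184,0.094],[-0.38,-0.236,-0.0813,0,0,0.7184,0.094],[-0.38,-0.236,-0.0813,0,0,0.7184,0.094],[-0.38,-0.236,-0.0813,0,0,0.7184,0.094],[-0.38,-0.236,-0.0813,0,0,0.7184,0.094],[-0.38,-0.236,-0.0813,0,0,0.7184,0.094],[-0.38,-0.236,-0.0813,0,0,0.7184,0.094],[-0.38,-0.236,-0.0813,0,0,0.7184,0.094]]

```text
time_s: 0.98
ee_pos: [0.4031, 0.3775, 0.2813]
ee_rot: [2.031, 2.394, 0.002]
ft_force: [0.0, 0.7, 0.2]
grip_width: 0.0941
grip_force: 0.0
```

In the tool's units: -0.313 m / 0.75 = -0.4173, 0.046 m / 0.75 = 0.0613, 1.1345 rad / 1.5708 = 0.7222.

Request:
apply_moves:
  rows:
    - [[-0.4173,0.0613,0,0,0,0.7222,0.094],[-0.4173,0.0613,0,0,0,0.7222,0.094],[-0.4173,0.0613,0,0,0,0.7222,0.094],[-0.4173,0.0613,0,0,0,0.7222,0.094],[-0.4173,0.0613,0,0,0,0.7222,0.094],[-0.4173,0.0613,0,0,0,0.7222,0.094],[-0.4173,0.0613,0,0,0,0.7222,0.094],[-0.4173,0.0613,0,0,0,0.7222,0.094],[-0.4173,0.0613,0,0,0,0.7222,0.094],[-0.4173,0.0613,0,0,0,0.7222,0.094]]

```text
time_s: 1.82
ee_pos: [0.4995, 0.0806, 0.2799]
ee_rot: [-2.997, -0.942, 0.002]
ft_force: [-0.2, 1.0, -0.4]
grip_width: 0.0941
grip_force: 0.0
```

```bash
python3 - <<'E'
from h import *
s=sense(); print(s["time_s"],s["ee_pos"],yawof(s),s["joint_pos"]); go((.486,-.170,.25),-120.2,s)
E
```

```text
1.8167 [0.49949831 0.0806336  0.27988318] -55.08143624271225 [-0.72006395  0.42831752  0.72919491  1.8436864  -0.33564093  0.99729674
 -0.81158298]
move ([-0.1545, 0.1978, 0.0299], [0.0001, 0.0011, 1.1365])
```

In the tool's units: 0.198 m / 0.75 = 0.264, -0.1545 m / 0.75 = -0.206, 1.1365 rad / 1.5708 = 0.7235.

Request:
apply_moves:
  rows:
    - [[-0.206,0.264,0.04,0,0,0.7235,0.094],[-0.206,0.264,0.04,0,0,0.7235,0.094],[-0.206,0.264,0.04,0,0,0.7235,0.094],[-0.206,0.264,0.04,0,0,0.7235,0.094],[-0.206,0.264,0.04,0,0,0.7235,0.094],[-0.206,0.264,0.04,0,0,0.7235,0.094],[-0.206,0.264,0.04,0,0,0.7235,0.094],[-0.206,0.264,0.04,0,0,0.7235,0.094],[-0.206,0.264,0.04,0,0,0.7235,0.094],[-0.206,0.264,0.04,0,0,0.7235,0.094]]

```text
time_s: 2.65
ee_pos: [0.4871, -0.1679, 0.2493]
ee_rot: [-3.035, 0.809, 0.004]
ft_force: [0.2, -0.1, 0.4]
grip_width: 0.0942
grip_force: 0.0
```

```bash
python3 - <<'E'
from h import *
s=sense(); print(s["time_s"],s["ee_pos"],yawof(s),s["joint_pos"])
c=eyes.camera("wrist"); np.save("pics/w1.npy",c,allow_pickle=True); save(c,"w1",1.4)
t=np.radians(59.8); ty=np.array([np.cos(t),np.sin(t),0]); 
for z in (.108,): print([proj(c,np.array([.4863,-.169,z])+k*ty).round(0).tolist() for k in (-.025,0,.025)])
E
```

```text
2.65 [ 0.48711479 -0.16788329  0.24927158] -119.84379350041411 [-0.3595586   0.58079656  1.0068248   1.86583959 -0.57473333  1.0219519
 -1.20096307]
[[314.0, 203.0], [287.0, 203.0], [261.0, 203.0]]
```

View pics/w1.png

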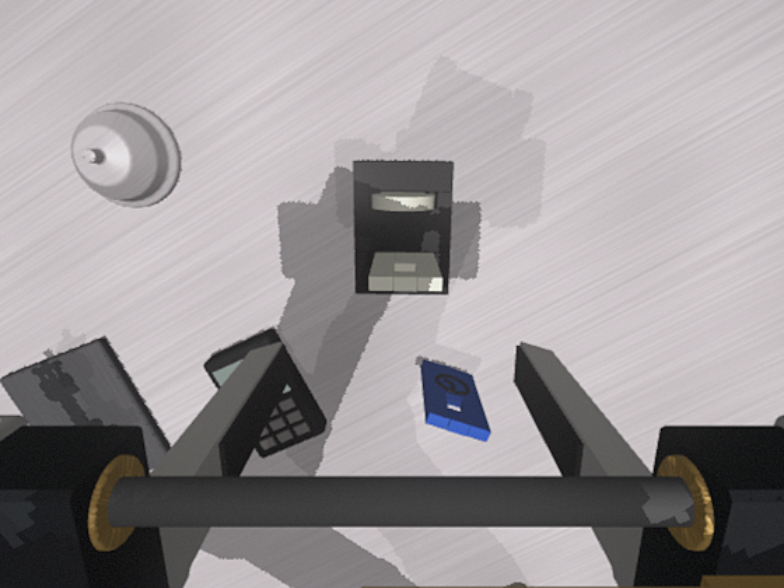

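The wrist view shows the tag's top edge at about (405,285) display pixels, cols 368–442, with the token behind it at (403,202). It lies about 2 mm from my prediction and agrees with the top view, so I'll go down to grasp.

```bash
python3 - <<'E'
from h import *
go((.4852,-.1708,.070),-120.2)
E
```

```text
move ([0.0002, 0.0035, 0.1794], [-0.0, 0.0022, 0.01])
```

In the tool's units: 0.1795 m / 0.75 = 0.2393, 0.075 m / 0.75 = 0.1, 0.01 rad / 1.5708 = 0.0064.

Request:
apply_moves:
  rows:
    - [[0,0.0047,0.0533,0,0.0013,0.0064,0.094],[0,0.0047,0.1,0,0.0013,0.0064,0.094],[0,0.0047,0.14,0,0.0013,0.0064,0.094],[0,0.0047,0.1733,0,0.0013,0.0064,0.094],[0,0.0047,0.2,0,0.0013,0.0064,0.09],[0,0.0047,0.22,0,0.0013,0.0064,0.085],[0,0.0047,0.2333,0,0.0013,0.0064,0.08],[0,0.0047,0.2387,0,0.0013,0.0064,0.075],[0,0.0047,0.2393,0,0.0013,0.0064,0.07],[0,0.0047,0.2393,0,0.0013,0.0064,0.07]]
  newtons: 10

```text
time_s: 3.53
ee_pos: [0.4854, -0.1731, 0.0714]
ee_rot: [3.03, -0.828, 0.004]
ft_force: [-0.8, -0.2, -0.1]
grip_width: 0.0705
grip_force: 0.0
```

```bash
python3 - <<'E'
from h import *
s=sense(); print(s["time_s"],s["ee_pos"],yawof(s),s["ft_force"],s["grip_width"])
c=eyes.camera("wrist"); np.save("pics/w2.npy",c,allow_pickle=True); save(c,"w2",1.0)
E
```

```text
3.5333 [ 0.48535034 -0.17306296  0.07139344] -120.56064274913373 [-0.75924758 -0.20215356 -0.08876384] 0.07052497244140778
```

View pics/w2.png

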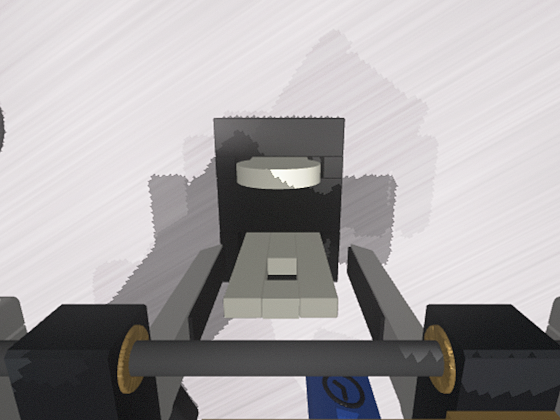

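The tag (top edge cols 224–338, row 305) sits between the open fingers, about 2 mm toward tool −y. I'll correct that and close.

In the tool's units: -0.002 m / 0.75 = -0.0027, 0.001 m / 0.75 = 0.0013, -0.007 rad / 1.5708 = -0.0045.

Request:
apply_moves:
  rows:
    - [[0,-0.0027,0.0013,0,0,-0.0045,0.07],[0,-0.0027,0.0013,0,0,-0.0045,0.06],[0,-0.0027,0.0013,0,0,-0.0045,0.054],[0,-0.0027,0.0013,0,0,-0.0045,0.045],[0,-0.0027,0.0013,0,0,-0.0045,0.04],[0,-0.0027,0.0013,0,0,-0.0045,0.04],[0,-0.0027,0.0013,0,0,-0.0045,0.04]]
  newtons: 35

```text
time_s: 4.17
ee_pos: [0.4861, -0.1716, 0.0702]
ee_rot: [3.032, -0.821, 0.004]
ft_force: [0.3, 0.1, 2.3]
grip_width: 0.0496
grip_force: 35.0
```

```bash
python3 - <<'E'
from h import *
s=sense(); print(s["time_s"],s["ee_pos"],yawof(s),s["ft_force"],s["grip_width"],s["grip_force"])
E
```

```text
4.1667 [ 0.4860516  -0.17159934  0.07018612] -120.29112180177525 [0.29968182 0.05972135 2.3363742 ] 0.049603630835460454 34.99825894832611
```

In the tool's units: -0.15 m / 0.75 = -0.2, -0.14 m / 0.75 = -0.1867.

Request:
apply_moves:
  rows:
    - [[0,0,-0.0107,0,0,0,0.04],[0,0,-0.0267,0,0,0,0.04],[0,0,-0.0467,0,0,0,0.04],[0,0,-0.08,0,0,0,0.04],[0,0,-0.12,0,0,0,0.04],[0,0,-0.16,0,0,0,0.04],[0,0,-0.1867,0,0,0,0.04],[0,0,-0.2,0,0,0,0.04],[0,0,-0.2,0,0,0,0.04]]

```text
time_s: 4.92
ee_pos: [0.4866, -0.1722, 0.2223]
ee_rot: [3.032, -0.821, 0.01]
ft_force: [0.6, -0.3, -0.8]
grip_width: 0.05
grip_force: 35.0
```

```bash
python3 - <<'E'
from h import *
s=sense(); P=s["ee_pos"]; M=R.from_rotvec(s["ee_rot"]).as_matrix(); print(P,yawof(s),s["ft_force"],s["grip_width"])
for p,y in [((.58,-.05,.22),-54),((.68,.10,.22),14),((.665,.152,.22),82.2)]:
    print(shift(P,M,p,y)); P=np.array(p);M=Rt(y)
E
```

```text
[ 0.48660606 -0.17216634  0.22234203] -120.28958280542196 [ 0.62951638 -0.2672986  -0.82539933] 0.049957096775401666
([0.019, -0.1526, 0.0026], [0.0026, -0.006, -1.157])
([0.1691, -0.0626, 0.0], [0.0, 0.0, -1.1868])
([0.0541, -0.002, 0.0], [0.0, 0.0, -1.1903])
```

In the tool's units: -0.1526 m / 0.75 = -0.2035, 0.019 m / 0.75 = 0.0253, -1.157 rad / 1.5708 = -0.7366.

Request:
apply_moves:
  rows:
    - [[0.0253,-0.2035,0.0035,0.0017,-0.0038,-0.7366,0.04],[0.0253,-0.2035,0.0035,0.0017,-0.0038,-0.7366,0.04],[0.0253,-0.2035,0.0035,0.0017,-0.0038,-0.7366,0.04],[0.0253,-0.2035,0.0035,0.0017,-0.0038,-0.7366,0.04],[0.0253,-0.2035,0.0035,0.0017,-0.0038,-0.7366,0.04],[0.0253,-0.2035,0.0035,0.0017,-0.0038,-0.7366,0.04],[0.0253,-0.2035,0.0035,0.0017,-0.0038,-0.7366,0.04],[0.0253,-0.2035,0.0035,0.0017,-0.0038,-0.7366,0.04],[0.0253,-0.2035,0.0035,0.0017,-0.0038,-0.7366,0.04],[0.0253,-0.2035,0.0035,0.0017,-0.0038,-0.7366,0.04]]

```text
time_s: 5.75
ee_pos: [0.5779, -0.049, 0.2159]
ee_rot: [-2.981, -0.978, 0.009]
ft_force: [-1.0, 0.5, -2.1]
grip_width: 0.0498
grip_force: 35.0
```

In the tool's units: 0.169 m / 0.75 = 0.2253, -0.0626 m / 0.75 = -0.0835, -1.187 rad / 1.5708 = -0.7557.

Request:
apply_moves:
  rows:
    - [[0.2253,-0.0835,0,0,0,-0.7557,0.04],[0.2253,-0.0835,0,0,0,-0.7557,0.04],[0.2253,-0.0835,0,0,0,-0.7557,0.04],[0.2253,-0.0835,0,0,0,-0.7557,0.04],[0.2253,-0.0835,0,0,0,-0.7557,0.04],[0.2253,-0.0835,0,0,0,-0.7557,0.04],[0.2253,-0.0835,0,0,0,-0.7557,0.04],[0.2253,-0.0835,0,0,0,-0.7557,0.04],[0.2253,-0.0835,0,0,0,-0.7557,0.04],[0.2253,-0.0835,0,0,0,-0.7557,0.04]]

```text
time_s: 6.58
ee_pos: [0.6778, 0.1007, 0.2151]
ee_rot: [-1.923, -2.476, 0.006]
ft_force: [0.1, 0.5, -0.8]
grip_width: 0.0495
grip_force: 35.0
```

```bash
python3 - <<'E'
from h import *
s=sense(); print(s["time_s"],s["ee_pos"],yawof(s),s["joint_pos"],s["grip_width"]); go((.665,.152,.22),82.2,s)
E
```

```text
6.5833 [0.67776884 0.10067234 0.2151239 ] 14.340651157716474 [-0.34541445  0.70705447  0.29272672  1.40806916 -0.21849654  1.06561309
  0.23857788] 0.04954355289020656
move ([0.0529, 0.0003, -0.0047], [-0.0043, -0.007, -1.1844])
```

In the tool's units: 0.053 m / 0.75 = 0.0707, -0.0047 m / 0.75 = -0.0063, -0.007 rad / 1.5708 = -0.0045.

Request:
apply_moves:
  rows:
    - [[0.0707,0,-0.0063,-0.0027,-0.0045,-0.7538,0.04],[0.0707,0,-0.0063,-0.0027,-0.0045,-0.7538,0.04],[0.0707,0,-0.0063,-0.0027,-0.0045,-0.7538,0.04],[0.0707,0,-0.0063,-0.0027,-0.0045,-0.7538,0.04],[0.0707,0,-0.0063,-0.0027,-0.0045,-0.7538,0.04],[0.0707,0,-0.0063,-0.0027,-0.0045,-0.7538,0.04],[0.0707,0,-0.0063,-0.0027,-0.0045,-0.7538,0.04],[0.0707,0,-0.0063,-0.0027,-0.0045,-0.7538,0.04],[0.0707,0,-0.0063,-0.0027,-0.0045,-0.7538,0.04],[0.0707,0,-0.0063,-0.0027,-0.0045,-0.7538,0.04]]

```text
time_s: 7.42
ee_pos: [0.6649, 0.1519, 0.22]
ee_rot: [0.214, 3.134, -0.0]
ft_force: [-0.1, -0.5, -0.1]
grip_width: 0.05
grip_force: 35.0
```

```bash
python3 - <<'E'
from h import *
s=sense(); print(s["time_s"],s["ee_pos"],yawof(s),s["joint_pos"],s["ee_rot"],s["grip_width"])
W=eyes.camera("wrist"); np.save("pics/w3.npy",W,allow_pickle=True); S=eyes.camera("side"); np.save("pics/s3.npy",S,allow_pickle=True)
d=np.array([.9907,-.1358,0]); o=np.array([.4721,.1785,0])
for nm,p in [("headtop",o+[0,0,.157]),("hook",o+.085*d+[0,0,.14]),("liptip",o+.087*d+[0,0,.154]),("liptip+20",o+.107*d+[0,0,.154])]:
    print(nm,p.round(4),"w",proj(W,p).round(1),"s",proj(S,p).round(1))
cv2.imwrite("pics/w3.png",W["img"][...,::-1]); 
E
```

```text
7.4167 [0.66493531 0.15187385 0.22001854] 82.1801040839765 [-0.25358906  0.67668351 -0.02199898  1.41506445  0.0160729   1.05003137
  1.155574  ] [ 2.14217562e-01  3.13423714e+00 -2.53755631e-04] 0.04999330964432338
headtop [0.4721 0.1785 0.157 ] w [286.6 -97.1] s [224.9 155.5]
hook [0.5563 0.167  0.14  ] w [286.6  70.1] s [261.5 158.9]
liptip [0.5583 0.1667 0.154 ] w [286.6  70.7] s [262.4 153.1]
liptip+20 [0.5781 0.164  0.154 ] w [286.6 103.5] s [270.8 152.3]
```

View pics/w3.png

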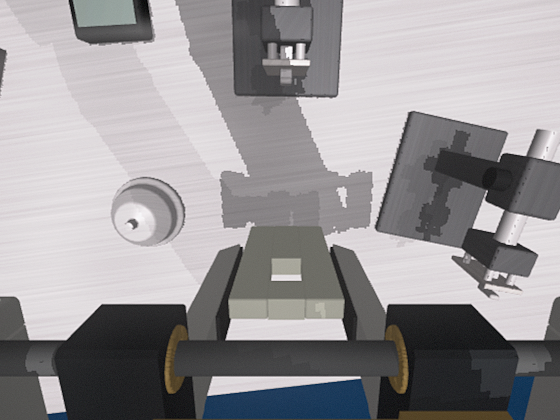

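The wrist view shows the held tag (hole at 287,270) in column with the hook (287,60–85), so lateral alignment agrees with prediction. I'll zoom in on the hook for its x offset.

```bash
python3 - <<'E'
from h import *
W=np.load("pics/w3.npy",allow_pickle=True).item()
cv2.imwrite("pics/w3c.png",cv2.resize(W["img"][40:110,240:340,::-1],None,fx=7,fy=7,interpolation=cv2.INTER_NEAREST))
E
```

```text
(no output)
```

View pics/w3c.png

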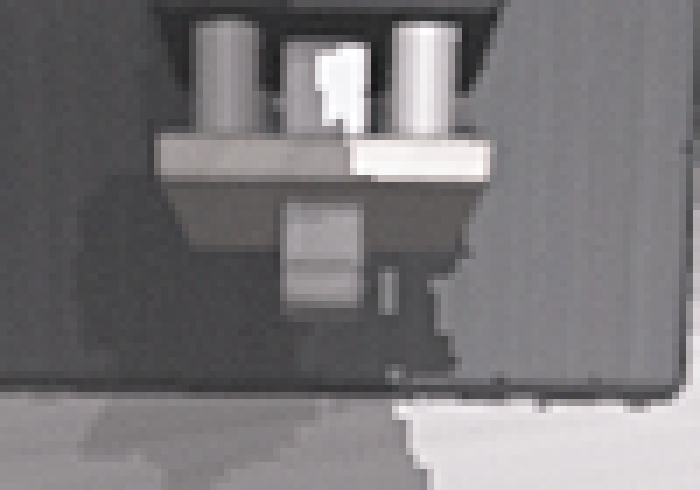

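```bash
python3 - <<'E'
from h import *
W=np.load("pics/w3.npy",allow_pickle=True).item(); print(np.array(W["origin"]).round(4))
d=np.array([.9907,-.1358,0]); o=np.array([.4721,.1785,0])
for r,z,base in [(40+180/7,.159,.079),(40+265/7,.154,.085),(40+310/7,.154,.089),(40+262/7,.154,.089)]:
    p=onz(W,286,r,z); a=(p-o)@d; print(r, "along d",a.round(4),"e",(a-base).round(4),"lateral",((p-o)@np.array([d[1],-d[0],0])).round(4))
print("plate lower front edge row",[proj(W,o+(.079+e)*d+[0,0,.105]).round(1)[1] for e in (0,.002,.004)], 40+250/7)
E
```

```text
[0.585  0.1629 0.3858]
65.71428571428572 along d 0.0847 e 0.0057 lateral 0.0004
77.85714285714286 along d 0.0913 e 0.0063 lateral 0.0004
84.28571428571428 along d 0.0951 e 0.0061 lateral 0.0004
77.42857142857143 along d 0.091 e 0.002 lateral 0.0004
plate lower front edge row [np.float64(67.5), np.float64(70.3), np.float64(73.1)] 75.71428571428572
```

```bash
python3 - <<'E'
from h import *
W=np.load("pics/w3.npy",allow_pickle=True).item(); s=sense()
d=np.array([.9907,-.1358,0]); o=np.array([.4721,.1785,0]); l=np.array([d[1],-d[0],0])
g=W["img"][...,:3].astype(int).sum(2)
print("col287 rows",[(r,g[r,260]) for r in range(290,324,1)])
print("row308",[ (u,g[308,u]) for u in list(range(224,236))+list(range(338,350))])
z=s["ee_pos"][2]+.0378
for u,v in [(286.5,299),(286.5,318),(229.5,308),(345,308)]:
    p=onz(W,u,v,z); print(u,v,"along",((p-o)@d).round(4),"lat",((p-o)@l).round(4))
print("tcp along",((s["ee_pos"]-o)@d).round(4),((s["ee_pos"]-o)@l).round(4))
go(o+.1947*d+[0,0,.1372],82.2,s)
E
```

```text
col287 rows [(290, np.int64(325)), (291, np.int64(324)), (292, np.int64(317)), (293, np.int64(314)), (294, np.int64(326)), (295, np.int64(328)), (296, np.int64(317)), (297, np.int64(314)), (298, np.int64(346)), (299, np.int64(419)), (300, np.int64(460)), (301, np.int64(492)), (302, np.int64(492)), (303, np.int64(489)), (304, np.int64(490)), (305, np.int64(489)), (306, np.int64(483)), (307, np.int64(486)), (308, np.int64(479)), (309, np.int64(486)), (310, np.int64(484)), (311, np.int64(488)), (312, np.int64(483)), (313, np.int64(479)), (314, np.int64(485)), (315, np.int64(485)), (316, np.int64(478)), (317, np.int64(463)), (318, np.int64(504)), (319, np.int64(636)), (320, np.int64(666)), (321, np.int64(669)), (322, np.int64(667)), (323, np.int64(666))]
row308 [(224, np.int64(122)), (225, np.int64(121)), (226, np.int64(108)), (227, np.int64(90)), (228, np.int64(222)), (229, np.int64(413)), (230, np.int64(488)), (231, np.int64(477)), (232, np.int64(480)), (233, np.int64(478)), (234, np.int64(474)), (235, np.int64(472)), (338, np.int64(482)), (339, np.int64(478)), (340, np.int64(478)), (341, np.int64(482)), (342, np.int64(484)), (343, np.int64(389)), (344, np.int64(201)), (345, np.int64(87)), (346, np.int64(119)), (347, np.int64(109)), (348, np.int64(108)), (349, np.int64(120))]
286.5 299 along 0.1897 lat 0.0001
286.5 318 along 0.199 lat 0.0001
229.5 308 along 0.1941 lat 0.0247
345 308 along 0.1941 lat -0.0251
tcp along 0.1948 0.0003
move ([0.0001, 0.0003, 0.083], [-0.0, 0.0002, -0.0062])
```

In the tool's units: 0.083 m / 0.75 = 0.1107, 0.079 m / 0.75 = 0.1053, -0.006 rad / 1.5708 = -0.0038.

Request:
apply_moves:
  rows:
    - [[0,0,0.04,0,0,-0.0038,0.04],[0,0,0.08,0,0,-0.0038,0.04],[0,0,0.104,0,0,-0.0038,0.04],[0.0133,0,0.1107,0,0,-0.0038,0.04],[0.04,0,0.1107,0,0,-0.0038,0.04],[0.0667,0,0.1107,0,0,-0.0038,0.04],[0.0867,0,0.1107,0,0,-0.0038,0.04],[0.0987,0,0.1107,0,0,-0.0038,0.04],[0.1053,0,0.1107,0,0,-0.0038,0.04],[0.1053,0,0.1107,0,0,-0.0038,0.04]]

```text
time_s: 8.35
ee_pos: [0.5874, 0.1635, 0.1385]
ee_rot: [0.214, 3.132, -0.0]
ft_force: [-0.7, -0.2, -0.6]
grip_width: 0.0502
grip_force: 35.0
```

```bash
cat >> h.py <<'E'
d=np.array([.9907,-.1358,0]); o=np.array([.4721,.1785,0]); lt=np.array([d[1],-d[0],0])
def st(s=None):
    s=s or sense(); p=np.array(s["ee_pos"]); f=np.array(s["ft_force"])
    print("t",round(s["time_s"],2),"along",((p-o)@d).round(4),"lat",((p-o)@lt).round(4),"z",p[2].round(4),"yaw",yawof(s).round(2),"tilt",R.from_rotvec(s["ee_rot"]).as_matrix()[:2,2].round(4),"F d/l/z",(f@d).round(2),(f@lt).round(2),f[2].round(2),"grip",s["grip_width"],s["grip_force"])
E
python3 - <<'E'
from h import *
s=sense(); st(s); go(o+.0965*d+[0,0,.1372],82.2,s)
W=eyes.camera("wrist"); np.save("pics/w4.npy",W,allow_pickle=True); save(W,"w4",1.2)
E
```

```text
t 8.35 along 0.1163 lat -0.0008 z 0.1385 yaw 82.18 tilt [ 0.0026 -0.0003] F d/l/z -0.63 0.33 -0.57 grip 0.05020484285378015 34.99708592891693
move ([0.0198, -0.0008, 0.0012], [0.0, 0.0026, -0.0004])
```

View pics/w4.png

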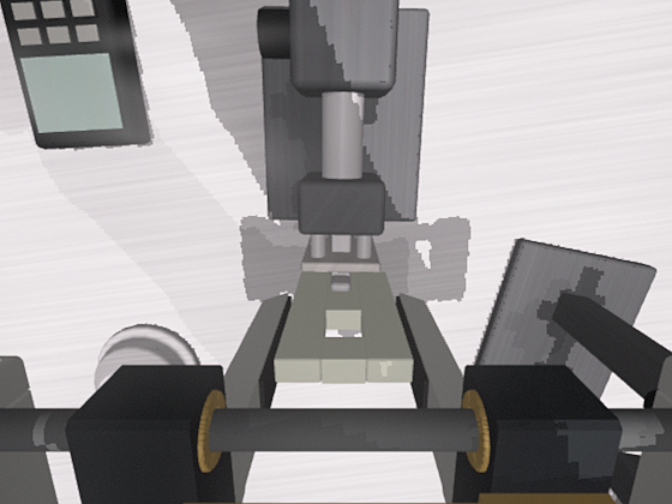

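The wrist view shows the lip (341,283) in line with the hole (343,322), within 1 mm. I'll move the hole over the lip.

In the tool's units: 0.02 m / 0.75 = 0.0267, -0.0008 m / 0.75 = -0.0011, 0.0026 rad / 1.5708 = 0.0017.

Request:
apply_moves:
  rows:
    - [[0.008,-0.0011,0.0013,0,0.0017,0,0.04],[0.0147,-0.0011,0.0013,0,0.0017,0,0.04],[0.02,-0.0011,0.0013,0,0.0017,0,0.04],[0.024,-0.0011,0.0013,0,0.0017,0,0.04],[0.0267,-0.0011,0.0013,0,0.0017,0,0.04],[0.0267,-0.0011,0.0013,0,0.0017,0,0.04]]

```text
time_s: 8.9
ee_pos: [0.5679, 0.1654, 0.1377]
ee_rot: [0.213, 3.134, 0.0]
ft_force: [0.9, 0.2, 1.0]
grip_width: 0.0495
grip_force: 35.0
```

```bash
python3 - <<'E'
from h import *
s=sense(); st(s); go(o+.085*d+[0,0,.1372],82.2,s)
E
```

```text
t 8.9 along 0.0967 lat 0.0 z 0.1377 yaw 82.21 tilt [0.0007 0.0002] F d/l/z 0.83 -0.34 1.01 grip 0.04953465389849063 34.997087717056274
move ([0.0117, 0.0, 0.0005], [0.0003, 0.0007, 0.0002])
```

In the tool's units: 0.009 m / 0.75 = 0.012, 0.0005 m / 0.75 = 0.0007.

Request:
apply_moves:
  rows:
    - [[0.0027,0,0.0007,0,0,0,0.04],[0.0053,0,0.0007,0,0,0,0.04],[0.008,0,0.0007,0,0,0,0.04],[0.0107,0,0.0007,0,0,0,0.04],[0.012,0,0.0007,0,0,0,0.04],[0.012,0,0.0007,0,0,0,0.04]]

```text
time_s: 9.4
ee_pos: [0.5601, 0.1663, 0.1373]
ee_rot: [0.214, 3.132, 0.001]
ft_force: [2.5, -0.5, -2.4]
grip_width: 0.0496
grip_force: 35.0
```

```bash
python3 - <<'E'
from h import *
s=sense(); st(s); go(o+.085*d+[0,0,.1372],82.2,s)
E
```

```text
t 9.4 along 0.0889 lat 0.0001 z 0.1373 yaw 82.18 tilt [0.0027 0.0002] F d/l/z 2.53 0.12 -2.35 grip 0.049588606307026585 34.99656915664673
move ([0.0039, 0.0001, 0.0001], [0.0006, 0.0026, -0.0004])
```

Request:
apply_moves:
  rows:
    - [[0.0013,0,0,0,0,0,0.04],[0.0027,0,0,0,0,0,0.04],[0.004,0,0,0,0,0,0.04],[0.0051,0,0,0,0,0,0.04],[0.0051,0,0,0,0,0,0.04],[0.0051,0,0,0,0,0,0.04]]

```text
time_s: 9.9
ee_pos: [0.557, 0.1668, 0.1373]
ee_rot: [0.215, 3.131, 0.001]
ft_force: [6.0, -1.0, -3.3]
grip_width: 0.0501
grip_force: 35.0
```

```bash
python3 - <<'E'
from h import *
s=sense(); st(s); print(s["wrist_torque"])
E
```

```text
t 9.9 along 0.0857 lat 0.0001 z 0.1373 yaw 82.16 tilt [0.0037 0.0004] F d/l/z 6.1 0.13 -3.34 grip 0.050118861110310525 34.99600052833557
[-0.18434711 -1.22422386 -0.09980683]
```

In the tool's units: 0.004 m / 0.75 = 0.0053, 0.0025 m / 0.75 = 0.0033.

Request:
apply_moves:
  rows:
    - [[0.0008,0,0,0,0,0,0.04],[0.0016,0,0,0,0,0,0.04],[0.0016,0,0.0013,0,0,0,0.04],[0.0016,0,0.0033,0,0,0,0.04],[0.0016,0,0.0053,0,0,0,0.04],[0.0016,0,0.0053,0,0,0,0.04]]

```text
time_s: 10.4
ee_pos: [0.557, 0.1675, 0.1343]
ee_rot: [0.214, 3.128, 0.003]
ft_force: [6.1, -1.2, 1.3]
grip_width: 0.0499
grip_force: 35.0
```

```bash
python3 - <<'E'
from h import *
s=sense(); st(s); print(s["wrist_torque"])
E
```

```text
t 10.4 along 0.0856 lat -0.0006 z 0.1343 yaw 82.16 tilt [0.0062 0.0014] F d/l/z 6.19 0.31 1.35 grip 0.04989320892612001 34.997638463974
[-0.01765358 -1.26010779 -0.12882806]
```

In the tool's units: 0.004 m / 0.75 = 0.0053, 0.003 m / 0.75 = 0.004.

Request:
apply_moves:
  rows:
    - [[0.0011,0,0,0,0,0,0.04],[0.0017,-0.0004,0,0,0,0,0.04],[0.0017,-0.0007,0.002,0,0,0,0.04],[0.0017,-0.0007,0.004,0,0,0,0.04],[0.0017,-0.0007,0.0053,0,0,0,0.04],[0.0017,-0.0007,0.0053,0,0,0,0.04]]

```text
time_s: 10.9
ee_pos: [0.5563, 0.1674, 0.1306]
ee_rot: [0.214, 3.127, 0.004]
ft_force: [7.0, -1.3, 1.0]
grip_width: 0.0497
grip_force: 35.0
```

```bash
python3 - <<'E'
from h import *
s=sense(); st(s); print(s["wrist_torque"])
E
```

```text
t 10.9 along 0.0849 lat -0.0005 z 0.1306 yaw 82.16 tilt [0.0076 0.002 ] F d/l/z 7.07 0.37 1.0 grip 0.04973972762813116 34.99794602394104
[ 0.00392503 -1.39135069 -0.06105325]
```

Request:
apply_moves:
  rows:
    - [[0,0,0.002,0,0,0,0.04],[0,0,0.004,0,0,0,0.04],[0,0,0.006,0,0,0,0.04],[0,0,0.008,0,0,0,0.04],[0,0,0.008,0,0,0,0.04]]

```text
time_s: 11.32
ee_pos: [0.5563, 0.1674, 0.1245]
ee_rot: [0.214, 3.127, 0.004]
ft_force: [7.3, -0.7, 2.0]
grip_width: 0.0496
grip_force: 35.0
```

```bash
python3 - <<'E'
from h import *
st()
E
```

```text
t 11.32 along 0.0849 lat -0.0005 z 0.1245 yaw 82.16 tilt [0.0075 0.002 ] F d/l/z 7.33 -0.3 1.97 grip 0.04964287991596586 34.99781012535095
```

Now the last 1–2 mm, watching for the stop on the stem.

In the tool's units: 0.002 m / 0.75 = 0.0027, 0.0014 m / 0.75 = 0.0019.

Request:
apply_moves:
  rows:
    - [[0,0,0.0009,0,0,0,0.04],[0,0,0.0019,0,0,0,0.04],[0,0,0.0027,0,0,0,0.04],[0,0,0.0027,0,0,0,0.04]]

```text
time_s: 11.65
ee_pos: [0.5564, 0.1674, 0.1231]
ee_rot: [0.214, 3.127, 0.004]
ft_force: [5.3, -0.5, 4.7]
grip_width: 0.0498
grip_force: 35.0
```

```bash
python3 - <<'E'
from h import *
st()
E
```

```text
t 11.65 along 0.085 lat -0.0005 z 0.1231 yaw 82.16 tilt [0.0079 0.0021] F d/l/z 5.29 -0.18 4.73 grip 0.04978322524090547 34.99931037425995
```

In the tool's units: 0.001 m / 0.75 = 0.0013, 0.0006 m / 0.75 = 0.0008.

Request:
apply_moves:
  rows:
    - [[0,0,0.0008,0,0,0,0.04],[0,0,0.0013,0,0,0,0.04],[0,0,0.0013,0,0,0,0.04]]

```text
time_s: 11.9
ee_pos: [0.5565, 0.1675, 0.123]
ee_rot: [0.214, 3.126, 0.004]
ft_force: [4.0, -1.7, 11.7]
grip_width: 0.0497
grip_force: 35.0
```

```bash
python3 - <<'E'
from h import *
st()
E
```

```text
t 11.9 along 0.0851 lat -0.0005 z 0.123 yaw 82.15 tilt [0.0083 0.0022] F d/l/z 4.24 1.18 11.67 grip 0.049658588123772746 35.00165641307831
```

In the tool's units: -0.001 m / 0.75 = -0.0013, -0.0006 m / 0.75 = -0.0008.

Request:
apply_moves:
  rows:
    - [[-0.0007,0,-0.0008,0,0,0,0.04],[-0.0013,0,-0.0013,0,0,0,0.04],[-0.0013,0,-0.0013,0,0,0,0.05],[-0.0013,0,-0.0013,0,0,0,0.053],[-0.0013,0,-0.0013,0,0,0,0.058],[-0.0013,0,-0.0013,0,0,0,0.066],[-0.0013,0,-0.0013,0,0,0,0.074],[-0.0013,0,-0.0013,0,0,0,0.074],[-0.0013,0,-0.0013,0,0,0,0.074]]
  newtons: 10

```text
time_s: 12.65
ee_pos: [0.5535, 0.1666, 0.1208]
ee_rot: [-0.214, -3.134, 0.0]
ft_force: [0.4, -0.0, -1.0]
grip_width: 0.0736
grip_force: 0.0
```

```bash
python3 - <<'E'
from h import *
st()
W=eyes.camera("wrist"); S=eyes.camera("side"); np.save("pics/s5.npy",S,allow_pickle=True)
a=W["img"]; b=cv2.resize(S["img"][110:230,190:350],(560,420),interpolation=cv2.INTER_CUBIC)
cv2.imwrite("pics/v5.png",cv2.resize(np.hstack([a,b])[...,::-1],(800,300)))
E
```

```text
t 12.65 along 0.0823 lat 0.0007 z 0.1208 yaw 82.2 tilt [-0.0001 -0.0001] F d/l/z 0.4 -0.03 -0.97 grip 0.07359565131013718 0.0
```

View pics/v5.png

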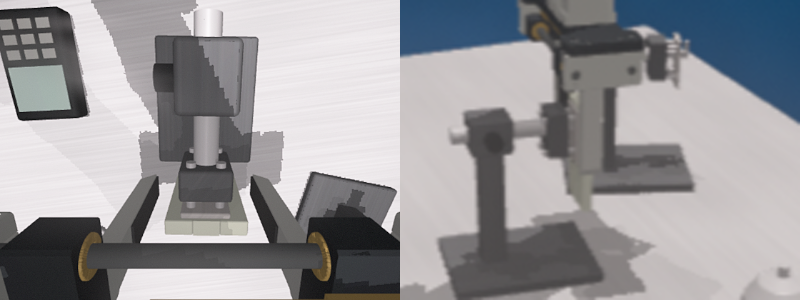

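The gripper is open with the fingers clear on both sides, and the tag stays hung against the plate (206,215 in the wrist half). I'll retreat straight up.

In the tool's units: -0.17 m / 0.75 = -0.2267, -0.03 m / 0.75 = -0.04.

Request:
apply_moves:
  rows:
    - [[0,0,-0.0133,0,0,0,0.074],[0,0,-0.04,0,0,0,0.074],[0,0,-0.0733,0,0,0,0.074],[0,0,-0.1133,0,0,0,0.074],[0,0,-0.1533,0,0,0,0.074],[0,0,-0.1933,0,0,0,0.074],[-0.04,0,-0.2133,0,0,0,0.074],[-0.08,0,-0.2267,0,0,0,0.074],[-0.1067,0,-0.2267,0,0,0,0.074],[-0.1067,0,-0.2267,0,0,0,0.074]]

```text
time_s: 13.58
ee_pos: [0.637, 0.154, 0.2924]
ee_rot: [0.218, 3.128, 0.0]
ft_force: [-0.5, -0.1, -0.3]
grip_width: 0.0738
grip_force: 0.0
```

```bash
python3 - <<'E'
from h import *
st()
W=eyes.camera("wrist"); S=eyes.camera("side")
for nm,p in [("tagtop",o+.086*d+[0,0,.161]),("tagbot",o+.086*d+[0,0,.061])]: print(nm,proj(W,p).round(1),proj(S,p).round(1))
b=cv2.resize(S["img"][110:230,190:350],(560,420),interpolation=cv2.INTER_CUBIC)
cv2.imwrite("pics/v6.png",cv2.resize(np.hstack([W["img"],b])[...,::-1],(800,300)))
E
```

```text
t 13.58 along 0.1667 lat 0.0019 z 0.2924 yaw 82.02 tilt [ 0.0057 -0.0004] F d/l/z -0.5 0.19 -0.29 grip 0.0737748232606758 0.0
tagtop [288.2 113.7] [262.  150.3]
tagbot [287.7 113.4] [261.8 189.7]
```

View pics/v6.png

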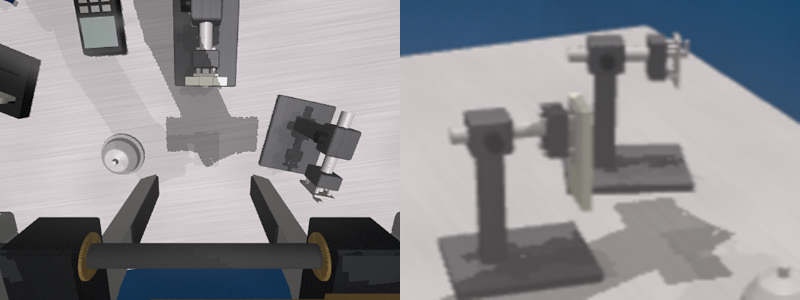

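The tag hangs upright behind the lip, flush with the plate and emblem outward, and nothing else has moved. I'll hand the job in.

```bash
python3 -c "
from bench import finish_job
print(finish_job())"
```

```text
the job is handed in; nothing more can be done
None
```

The claim tag is hanging by its hole on the hook of the stand nearest the robot, upright and fully down on the stem with the emblem facing outward. I let go and handed the job in at about 14 s, with nothing else seen to move; the hand-in returned no verdict.

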